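# Shim the short foot of a chopping block by feel

## Robot

A 6-joint arm with a two-finger parallel gripper is mounted at the origin on a cart in front of the work surface, level with it; the furniture and walls round the work are solid. World frame = base frame: x ahead of the robot, y to its left, z up, the work surface at z = 0. Lengths are in m, angles in rad, forces in N, time in s.
With the tool pointing down it reaches from about 0.25 to 0.775 m from the base axis. Payload 4 kg.
Tool frame: the origin (TCP) lies midway between the tips of the shut fingers; the grasp point (between the pads) lies 19 mm behind it (robot.tcp_to_grasp is the distance from the TCP to the grasp point, in m); z points along the fingers, y is the line along which they close (so a half turn about z gives the same grasp; the last joint's range is limited). The gripper opens to 94 mm and grips with 3 to 60 N. Pads are 16 mm wide; open, the fingers measure 119 mm over their backs; the gripper's body (75 mm by 177 mm) begins 78 mm behind the grasp point.
Start: joints at [1.071, 0.087, 1.371, -0, 1.684, -0.103], TCP at [0.213, 0.507, 0.206] pointing down, gripper open.
Joint ranges: [-3.1, 3.1], [-0.76, 2.03], [0.27, 2.55], [-1.08, 4.22], [0.17, 2.65], [-2.57, 2.57]. Speed limits (rad/s): [2.79, 2.79, 3.14, 3.14, 3.14, 3.14].

## Interface

Orientations are given as [roll, pitch, yaw] about the fixed x, y, z axes, in that order (R = Rz(yaw) Ry(pitch) Rx(roll)).
In Python, from bench import robot, viewer gives the robot as it stands. The module is installed in compiled form; this text tells all that it offers.
- The arm moves only by the shell command python3 -m handwheel 'ROWS' [OPENING]. ROWS is JSON, a list of rows, each a list of 6 numbers: the shift along the tool's x, y, z in units of 0.2 m (1.0 is 0.2 m), then the turn, a rotation vector about the tool's x, y, z in units of 30 degrees (1.0 is 30 degrees). In form: [[x, y, z, wx, wy, wz], ...]. A call has 1 to 10 rows; each row is the pose to reach, as a shift and turn from the pose commanded when the call began, along the tool's axes at that moment; what a row does not reach only later rows make up. A row lasts 1/12 s, in which the tool goes at most 41.7 mm and 7.16 degrees, less where a joint would pass 70% of its speed; a pose out of reach is approached as far as the arm can. A call with a number of a shift or a turn outside -1 to 1 is refused whole. A call with a gripper value outside its range is refused whole. OPENING is the gripper's target within -1 to 1 (shut at 1, half-way at 0, fully open at -1), set as the call begins (- or left out, the last holds). The fingers move at their own pace and stop on an object; the grip force is fixed at half the most. Time passes only in rows, so rows that repeat a pose let the fingers close. It gives the time, the measured TCP pose, the force, the opening and the grip force at its end, in the units of the state.
- robot.get_obs(): the state, without advancing time (a new reading comes with each control period).
- viewer.snapshot(name): name is "scene" or "top"; returns the picture (384x512x3 uint8, red, green, blue); there is no depth.
- viewer.calibration(name): a dict with "fx", "fy", "cx", "cy" (pixels), "R" (3x3) and "t" (3): a world point X has camera coordinates R X + t. Camera axes: x right, y down, z forward; pixel columns grow to the right and rows downward; lengths in m; the calibration is good to about 2 mm. A picture is of the moment at which its call begins. calibration takes no time and is no camera call.
- robot.close_job(): hands the job in; it is judged then, once.
The state is a dict: "time": time; "joint_positions": joint angles; "qvel": joint speeds; "joint_torque": joint torques, N m; "tool_pos": TCP position; "ee_rot": TCP orientation; "wrist_force": force on the tool from outside, world axes, zero at the start; "wrist_torque": the same for the moment, N m; "width": finger opening in m; "finger_force": force on a finger pad.
Only numpy, scipy, OpenCV 4.12 (cv2) and the standard library are available. Lean on these libraries where they do the work, as an engineer would, in place of code of your own. Each camera call takes 0.05 s, during which the arm holds its last target. There are 200 camera calls.

## Task

The chopping block rocks because its near-left foot stands short of the worktop. Take the orange tapered shim by its tab, slide it flat along the worktop, thin end first, straight in under that foot from the front until you feel it grip firmly (about 12 N more push than it takes to slide freely) and no further, so that it is snug but the block is not jacked up; then let go and leave it there. Do not disturb the tin, the spice jar or the garlic.

Things in the scene. Friction and masses are not known exactly. Their poses are not given: they have to be found in the camera images.
- board: wooden chopping block, 160 mm (x) by 240 mm (y), heavy, does not slide; underside 18 mm and top 46 mm above the worktop; an onion stands on its far right part. Origin on the worktop under its centre; x points from its front edge (towards the robot) to its back, y to its left. Four feet stand 55 mm before/behind and 90 mm left/right of its centre; all reach the worktop except the front left one
- short_foot (a point): worktop point below the middle of the short foot, 25 mm behind the block's front edge; axes as the block's. Domed rubber foot 24 mm across; the gap under it is 4 to 11.5 mm, unknown. It gives about 1 mm per 4 N; each N of push above free sliding means 0.3 to 0.6 N of bearing load. Snug is 3 to 10 N of bearing load; over 16 N jacks up the block
- shim: loose orange plastic shim of 60 g lying flat on the worktop, 150 mm long and 24 mm wide. Origin on its underside below the middle of its finger tab; x points along it to the thin end, z up. From the tip (135 mm ahead of the origin) it thickens evenly from 3 mm to 16 mm over 100 mm (0.13 mm per mm); then a 16 mm thick neck, then the heavy tab, by which it nearly balances; it may pitch a little in the grip, but settles flat when let go
- shim_tab (a point): centre of the shim's upright finger tab, 20 mm above its underside; tab 30 mm long (x), 16 mm wide (y), 40 mm tall; grasp it across y. Axes as the shim's
- shim_tip (a point): middle of the shim's thin front edge, 1.5 mm above its underside, 135 mm ahead of the tab. Axes as the shim's
- tin: low round food tin, 87 mm wide, 40 mm tall, standing in front of the block's right part; leave alone. Origin under its centre, z up
- tin_mid (a point): middle of the tin, 20 mm up
- spice_jar: red-capped spice jar, 45 mm wide, 106 mm tall, standing left of the block; leave alone. Origin under its centre, z up
- jar_mid (a point): middle of the spice jar, 53 mm above its foot
- garlic: garlic bulb, 60 mm wide, 58 mm tall, left of the block behind the jar; leave alone. Origin under its centre, z up
- garlic_mid (a point): middle of the garlic bulb, 29 mm up

How it is judged:
On the way:
1. held in the fingers, the shim is slid under the short foot until the foot bears on it with more than 1.5 N (contact force between the fingers and shim above 1 N and contact force between shim and board above 1.5 N and x of shim_tip in the frame of short_foot above 0.005 m), for 0.1 s.
At the end, for the whole second after the job is handed in: The shim lies flat on the worktop (within 0.05 rad), at rest and released, its tip 5 to 85 mm past the middle of the short foot and within 9 mm of its centre line, pointing along the block's x within 0.2 rad, and the foot bears on it with 3 to 10 N (contact force between shim and board between 3 and 10 N and x of shim_tip in the frame of short_foot between 0.005 and 0.085 m and y of shim_tip in the frame of short_foot between -0.009 and 0.009 m and angle between the x axis of shim and the x axis of board, either way round below 0.2 rad and angle between shim's own z axis and vertical below 0.05 rad and height (world z) of shim below 0.004 m and linear speed of shim below 0.01 m/s); the robot touches nothing.
It fails at once if the shim is driven in so hard that the foot bears on it with more than 16 N (contact force between shim and board above 16 N).
It fails at once if the tin is moved by more than 20 mm or tipped over (distance of tin_mid from where it was at the start of the episode above 0.02 m or angle between tin's own z axis and vertical above 0.5 rad).
It fails at once if the spice jar is moved by more than 20 mm or tipped over (distance of jar_mid from where it was at the start of the episode above 0.02 m or angle between spice_jar's own z axis and vertical above 0.5 rad).
It fails at once if the garlic is moved by more than 20 mm or tipped over (distance of garlic_mid from where it was at the start of the episode above 0.02 m or angle between garlic's own z axis and vertical above 0.5 rad).
It also fails if it takes over 64 s, if anything falls off the work surface, if the arm or the gripper's body presses on something with over 40 N, if the wrist force passes 120 N, or if a joint passes its speed limit or range.

## Working session

There is one attempt and no reset: what is moved stays moved. The work goes in short steps, Python scripts to look and compute and a shell command to move; the robot and the scene stay as the last step left them, time stands still between calls to the robot, and variables do not carry over. Pictures are saved under pics/ and viewed, at most 10 in all, crops included, and the job is handed in when it is done.

```bash
mkdir -p pics
python3 - <<'E'
from bench import robot, viewer
import cv2
for n in("scene","top"):
    im=viewer.snapshot(n); cv2.imwrite(f"pics/{n}0.png",im[:,:,::-1]); c=viewer.calibration(n); print(n,c)
print(robot.get_obs(), robot.tcp_to_grasp)
E
```

```text
scene {'fx': 347.4981029129851, 'fy': 347.4981029129851, 'cx': 253.44295804755706, 'cy': 194.44131501309246, 'R': array([[ 0.70524734, -0.70895709,  0.00245524],
       [-0.54581292, -0.5451605 , -0.63630832],
       [ 0.4524538 ,  0.44741465, -0.77143094]]), 't': array([-0.2379172 ,  0.51066322,  0.59292098])}
top {'fx': 350.6846668190543, 'fy': 350.6846668190543, 'cx': 262.5784670057724, 'cy': 186.20708009515607, 'R': array([[-0.02137866, -0.99936169, -0.02862091],
       [-0.99240307,  0.02468161, -0.12052784],
       [ 0.12115732,  0.02582676, -0.99229728]]), 't': array([0.2790904, 0.5774478, 0.8525221])}
{'time': 0.1, 'joint_positions': array([ 1.07089830e+00,  8.78729416e-02,  1.37205705e+00, -1.55181824e-05,
        1.68356936e+00, -1.03099699e-01]), 'qvel': array([ 0.00104832, -0.00127229, -0.00324438,  0.00150809,  0.00065879,
       -0.00075238]), 'joint_torque': array([ 1.67704933e-03, -3.41252410e+01, -3.03301799e+01,  7.20139313e-02,
        3.04991647e-02, -8.59193028e-05]), 'tool_pos': array([0.21233999, 0.50684869, 0.20444903]), 'ee_rot': array([-3.13969449e+00, -1.80890678e-04,  2.74479242e+00]), 'wrist_force': array([-0.12228995, -0.03953553,  0.29427975]), 'wrist_torque': array([ 0.0237254 ,  0.06685295, -0.01701545]), 'finger_force': 0.0, 'width': 0.09402539125305187} 0.0188
```

View pics/scene0.png

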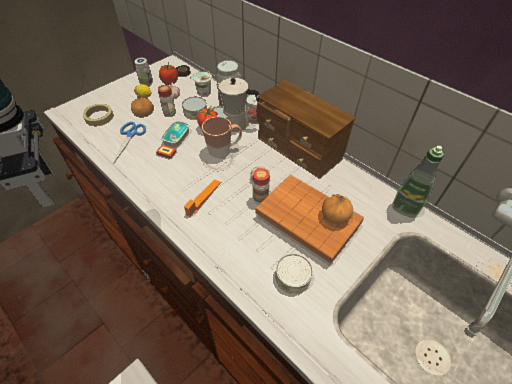

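View pics/top0.png

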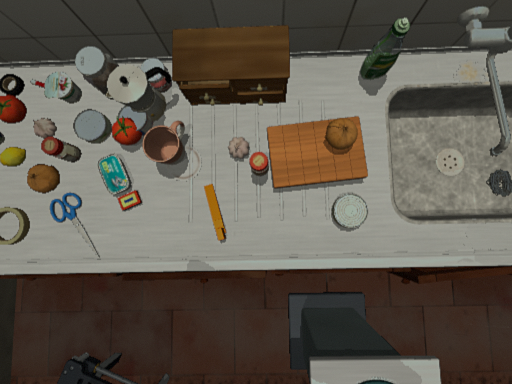

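The scene view shows the block at about (310,215), shim (202,197), jar (261,183) and tin (294,272). In the top view the block spans (268–367, 117–188), with the shim from tip (209,186) to tab (221,238), the jar at (260,162), the garlic at (238,147) and the tin at (350,210).

```bash
cat > h.py <<'E'
import cv2, numpy as np
from bench import robot, viewer
def ray(n,u,v):
    c=viewer.calibration(n); R=c["R"]; d=R.T@np.array([(u-c["cx"])/c["fx"],(v-c["cy"])/c["fy"],1]); return -R.T@c["t"], d
def plane(n,uv,z):
    o,d=ray(n,*uv); return o+d*(z-o[2])/d[2]
def tri(a,b):
    (o1,d1),(o2,d2)=ray("top",*a),ray("scene",*b)
    s=np.linalg.lstsq(np.c_[d1,-d2],o2-o1,rcond=None)[0]; p,q=o1+s[0]*d1,o2+s[1]*d2
    return (p+q)/2, np.linalg.norm(p-q)
def proj(n,X):
    c=viewer.calibration(n); p=c["R"]@np.array(X)+c["t"]; return np.array([c["fx"]*p[0]/p[2]+c["cx"],c["fy"]*p[1]/p[2]+c["cy"]])
E
python3 - <<'E'
from h import *
T=cv2.imread("pics/top0.png"); S=cv2.imread("pics/scene0.png")
a=cv2.resize(T[110:250,195:375],None,fx=4.4,fy=4.2,interpolation=cv2.INTER_CUBIC)
cv2.imwrite("pics/ct.png",cv2.resize(T[110:250,195:375],None,fx=4,fy=4,interpolation=cv2.INTER_CUBIC))
cv2.imwrite("pics/cs.png",cv2.resize(S[160:300,175:370],None,fx=4,fy=4,interpolation=cv2.INTER_CUBIC))
for n,im in(("top",T),("scene",S)):
    h=cv2.cvtColor(im,cv2.COLOR_BGR2HSV)
    m=cv2.inRange(h,(5,170,100),(25,255,255))
    for c in cv2.findContours(m,0,2)[0]:
        if cv2.contourArea(c)>100: print(n,cv2.contourArea(c),cv2.boundingRect(c),cv2.minAreaRect(c),cv2.approxPolyDP(c,2.5,True)[:,0].tolist())
E
```

```text
top 394.0 (205, 184, 21, 56) ((215.05584716796875, 211.90115356445312), (55.93757247924805, 8.939305305480957), 74.47589111328125) [[211, 184], [205, 186], [218, 239], [222, 239], [220, 228], [225, 231]]
top 408.5 (28, 166, 24, 23) ((39.5, 177.0), (22.0, 23.0), 90.0) [[35, 166], [29, 171], [28, 182], [33, 188], [48, 185], [51, 174], [45, 166]]
top 185.0 (250, 153, 17, 17) ((258.3000183105469, 160.6000213623047), (15.495159149169922, 16.12761688232422), 18.434947967529297) [[261, 153], [253, 154], [250, 161], [258, 169], [266, 162]]
top 214.5 (116, 119, 21, 23) ((127.2889404296875, 131.52076721191406), (15.823529243469238, 23.705883026123047), 28.07248878479004) [[129, 119], [124, 123], [132, 126], [126, 129], [127, 136], [122, 131], [117, 134], [120, 141], [129, 140], [136, 132]]
top 5455.5 (268, 117, 99, 70) ((316.69793701171875, 151.68258666992188), (60.290077209472656, 93.88194274902344), 83.2901611328125) [[358, 118], [269, 127], [274, 186], [365, 176]]
top 156.5 (0, 96, 16, 23) ((7.5, 107.0), (22.0, 15.0), 90.0) [[7, 96], [6, 100], [0, 97], [0, 101], [11, 98], [6, 103], [11, 106
[... 666 characters left out ...]
8, 195], [328, 198]]
scene 408.5 (288, 96, 53, 38) ((311.4656066894531, 115.63533020019531), (58.17882537841797, 20.318565368652344), 28.300756454467773) [[289, 96], [288, 101], [291, 98], [295, 107], [303, 105], [307, 110], [307, 105], [310, 109], [306, 117], [303, 113], [298, 115], [300, 121], [303, 120], [300, 114], [306, 120], [309, 117], [309, 124], [312, 122], [319, 129], [327, 129], [328, 133], [333, 128], [327, 121], [329, 126], [322, 122], [326, 116], [340, 124], [328, 113], [326, 116], [302, 99], [300, 103], [297, 97], [296, 100]]
scene 130.5 (160, 65, 18, 15) ((168.5, 72.0), (17.0, 14.0), 0.0) [[161, 67], [162, 78], [175, 78], [177, 71], [168, 65], [174, 68], [165, 69], [166, 66]]
```

View pics/ct.png

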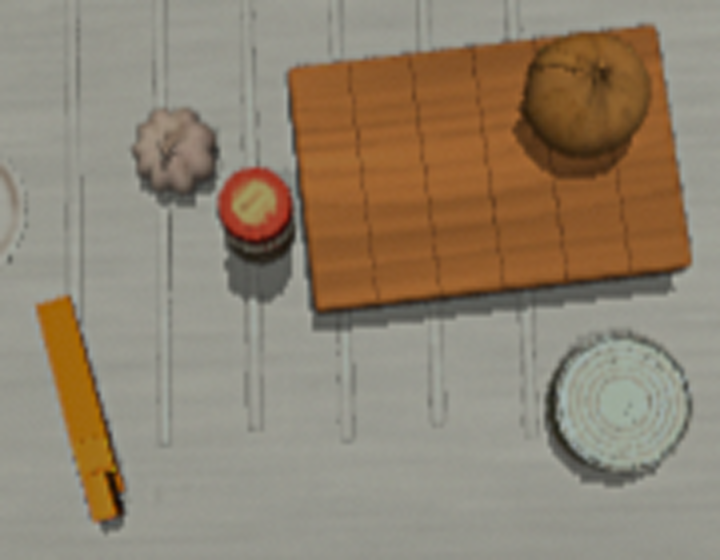

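View pics/cs.png

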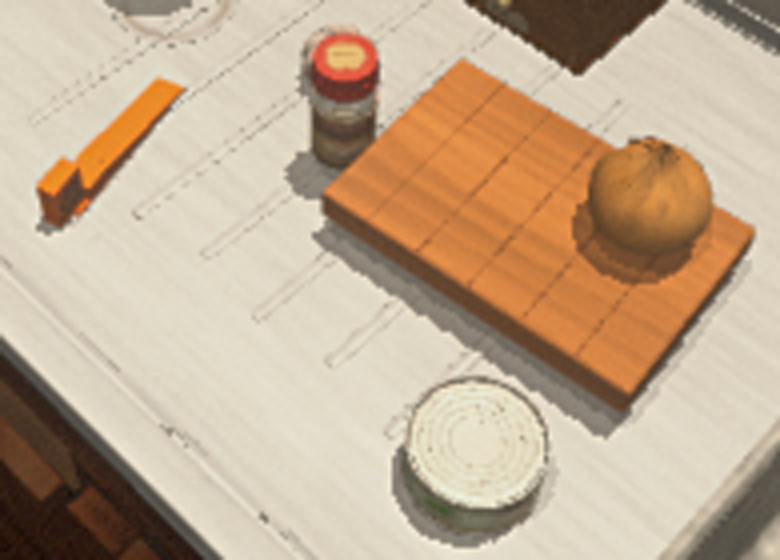

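Run:
```python
from h import *
np.set_printoptions(precision=4,suppress=True)
t=lambda x,y:((x+.5)/4-.5+195,(y+.5)/4-.5+110)
s=lambda x,y:((x+.5)/4-.5+175,(y+.5)/4-.5+160)
P={}
for k,a,b in[("BL",(291,70),(462,60)),("FL",(315,306),(325,197)),("FR",(690,265),(628,387)),("BR",(656,27),(753,232)),("tipL",(37,304),(157,78)),("tipR",(72,297),(185,92))]:
    z=.046 if k[0] in"BF" else .003
    P[k]=plane("top",t(*a),z),plane("scene",s(*b),z); print(k,tri(t(*a),s(*b)),*P[k])
for i in(0,1):
    C=np.mean([P[k][i] for k in("BL","FL","FR","BR")],0); ys=P["FL"][i]-P["FR"][i]; ys+=P["BL"][i]-P["BR"][i]; xs=P["BL"][i]-P["FL"][i]+P["BR"][i]-P["FR"][i]
    print("board",C,np.linalg.norm(ys)/2,np.linalg.norm(xs)/2,"yaw",np.arctan2(-ys[0],ys[1]),np.arctan2(xs[1],xs[0]))
    y=np.arctan2(-ys[0],ys[1]); R=np.array([[np.cos(y),-np.sin(y)],[np.sin(y),np.cos(y)]]); print("foot",C[:2]+R@[-.055,.09])
print("tab top scene z=.04", [plane("scene",s(*p),.04)[:2] for p in((38,190),(62,160),(82,172),(58,200))])
print("tab top top z=.04", [plane("top",t(*p),.04)[:2] for p in((85,478),(108,470),(118,512),(95,522))])
print("tab tri", tri(t(101,496),s(60,180)))
print("jar",plane("top",t(255,204),.106),"tin",plane("top",t(622,400),.04),"garlic",plane("top",t(176,150),.029))
T=cv2.imread("pics/top0.png");S=cv2.imread("pics/scene0.png")
cv2.imwrite("pics/tab.png",np.hstack([cv2.resize(T[180:245,195:235],(370,600),interpolation=2),cv2.resize(S[175:220,180:225],(420,600),interpolation=2)]))
```

```text
BL (array([0.7362, 0.2492, 0.0469]), np.float64(0.001975461198629788)) [0.7357 0.2499 0.046 ] [0.7378 0.2492 0.046 ]
FL (array([0.5843, 0.2377, 0.0365]), np.float64(0.0017131481020916097)) [0.5824 0.2383 0.046 ] [0.5798 0.2322 0.046 ]
FR (array([0.6027, 0.003 , 0.0508]), np.float64(0.002329935638602097)) [0.6025 0.0026 0.046 ] [0.6065 0.0034 0.046 ]
BR (array([0.7575, 0.015 , 0.0447]), np.float64(0.00016604426281638894)) [0.7571 0.0154 0.046 ] [0.7566 0.0146 0.046 ]
tipL (array([0.5933, 0.4225, 0.0042]), np.float64(0.00035696930030674703)) [0.5936 0.4227 0.003 ] [0.5938 0.4235 0.003 ]
tipR (array([0.5985, 0.3987, 0.003 ]), np.float64(0.0020323789062274503)) [0.5977 0.3993 0.003 ] [0.5993 0.3981 0.003 ]
board [0.6694 0.1265 0.046 ] 0.23600248954248035 0.15441820672198447 yaw 0.08782714651999164 0.07909310337866042
foot [0.6067 0.2113]
board [0.6702 0.1249 0.046 ] 0.23280649493874186 0.1547321209321815 yaw 0.09778495042690102 0.09144164342302906
foot [0.6066 0.2091]
tab top scene z=.04 [array([0.4509, 0.376 ]), array([0.4785, 0.3849]), array([0.4816, 0.3671]), array([0.4552, 0.3599])]
tab top top z=.04 [array([0.478 , 0.3853]), array([0.4827, 0.3707]), array([0.4564, 0.3646]), array([0.4505, 0.3791])]
tab tri (array([0.4673, 0.3752, 0.0367]), np.float64(0.0018374413547460966))
jar [0.6369 0.2726 0.106 ] tin [0.5192 0.0479 0.04  ] garlic [0.6893 0.3263 0.029 ]
```

View pics/tab.png

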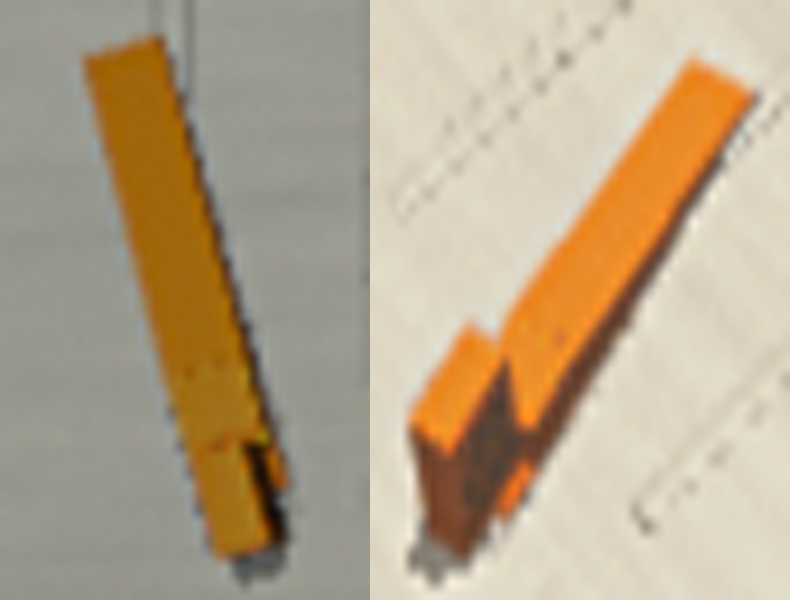

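Left: the tab top is centred at about (237,497) in the composite, with the tip edge from (85,55) to (160,40). Both views agree on a tab at (0.4665, 0.3735), shim yaw about 0.25, and a foot at about (0.607, 0.210) with block yaw about 0.09. Next I'll work out the approach rows.

```bash
cat >> h.py <<'E'
from scipy.spatial.transform import Rotation as Ro
def rows(x,y,z,yaw):
    o=robot.get_obs(); R=Ro.from_euler("xyz",o["ee_rot"]); G=Ro.from_euler("xyz",[np.pi,0,yaw])
    d=R.inv().apply(np.array([x,y,z])-o["tool_pos"])/.2; w=(R.inv()*G).as_rotvec()/np.radians(30)
    print("shift",np.round(d,3),"turn",np.round(w,3), "t",o["time"])
E
python3 -c "
from h import *
rows(.4665,.3735,.10,np.pi+.25)"
```

```text
shift [-1.43  -0.123  0.522] turn [-0.003 -0.002 -1.235] t 0.1
```

```bash
python3 -m handwheel '[[-0.75,-0.06,0.2,0,0,-0.65],[-0.75,-0.06,0.2,0,0,-0.65],[-0.75,-0.06,0.2,0,0,-0.65],[-0.75,-0.06,0.2,0,0,-0.65],[-0.75,-0.06,0.2,0,0,-0.65],[-0.75,-0.06,0.2,0,0,-0.65],[-0.75,-0.06,0.2,0,0,-0.65]]' -1; python3 -c "
from h import *
rows(.4665,.3735,.10,np.pi+.25)"
```

```text
time: 0.68
tool_pos: [0.3458, 0.4383, 0.1652]
ee_rot: [-3.142, -0.001, 3.085]
wrist_force: [0.3, 0.4, 0.3]
width: 0.0944
finger_force: 0.0
shift [-0.621 -0.289  0.326] turn [ 0.    -0.002 -0.586] t 0.6833
```

```bash
python3 -m handwheel '[[-0.62,-0.29,0.32,0,0,-0.59],[-0.62,-0.29,0.32,0,0,-0.59],[-0.62,-0.29,0.32,0,0,-0.59],[-0.62,-0.29,0.32,0,0,-0.59],[-0.62,-0.29,0.32,0,0,-0.59],[-0.62,-0.29,0.32,0,0,-0.59],[-0.62,-0.29,0.32,0,0,-0.59],[-0.62,-0.29,0.32,0,0,-0.59]]' -1; python3 -c "
from h import *
rows(.4665,.3735,.009,np.pi+.25)"
```

```text
time: 1.35
tool_pos: [0.4659, 0.3751, 0.103]
ee_rot: [3.14, 0.002, -2.887]
wrist_force: [1.1, 0.0, 0.5]
width: 0.0941
finger_force: 0.0
shift [-0.    -0.009  0.47 ] turn [0.003 0.004 0.009] t 1.35
```

```bash
python3 -m handwheel '[[0,-0.01,0.15,0,0,0],[0,-0.01,0.3,0,0,0],[0,-0.01,0.4,0,0,0],[0,-0.01,0.46,0,0,0],[0,-0.01,0.46,0,0,0],[0,-0.01,0.46,0,0,0],[0,-0.01,0.46,0,0,0]]' -1
python3 - <<'E'
from h import *
cv2.imwrite("pics/g1.png",np.hstack([cv2.resize(viewer.snapshot("top")[170:270,170:270,::-1],(400,400),interpolation=2),cv2.resize(viewer.snapshot("scene")[140:240,150:250,::-1],(400,400),interpolation=2)]))
E
```

```text
time: 1.93
tool_pos: [0.4683, 0.3727, 0.0118]
ee_rot: [3.14, 0.004, -2.888]
wrist_force: [0.2, 0.5, -0.6]
width: 0.0938
finger_force: 0.0
```

View pics/g1.png

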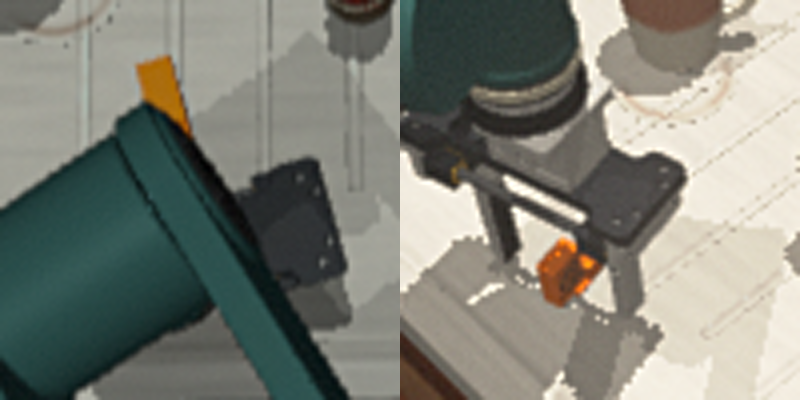

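The open fingers straddle the tab (orange at about (565,270) in the right half), so I'm lowering slightly and closing.

```bash
python3 -m handwheel '[[0,0,0.015,0,0,0],[0,0,0.015,0,0,0]]' -1;  python3 -m handwheel '[[0,0,0,0,0,0],[0,0,0,0,0,0],[0,0,0,0,0,0],[0,0,0,0,0,0],[0,0,0,0,0,0],[0,0,0,0,0,0],[0,0,0,0,0,0],[0,0,0,0,0,0],[0,0,0,0,0,0],[0,0,0,0,0,0]]' 1; python3 -c "
from h import *
rows(.445,.3,.009,np.pi+.17)"
```

```text
time: 2.2
tool_pos: [0.4677, 0.3716, 0.0071]
ee_rot: [3.141, 0.001, -2.889]
wrist_force: [0.4, -0.5, -0.9]
width: 0.0941
finger_force: 0.0
time: 3.03
tool_pos: [0.4673, 0.3714, 0.0065]
ee_rot: [3.142, 0.0, -2.889]
wrist_force: [0.4, -0.4, 1.2]
width: 0.0309
finger_force: 0.0
shift [ 0.197 -0.318 -0.013] turn [0.    0.    0.157] t 3.0333
```

```bash
python3 -m handwheel '[[0,0,0,0,0,0],[0,0,0,0,0,0],[0,0,0,0,0,0],[0,0,0,0,0,0],[0,0,0,0,0,0],[0,0,0,0,0,0]]' 1; python3 -c "
from h import *
rows(.4324,.1944,.008,np.pi+.09)"
```

```text
time: 3.53
tool_pos: [0.4673, 0.3714, 0.0065]
ee_rot: [3.142, 0.0, -2.889]
wrist_force: [0.0, -0.5, 0.3]
width: 0.0158
finger_force: 30.0
shift [ 0.39  -0.814 -0.008] turn [0.   0.   0.31] t 3.5333
```

Gripped at 16 mm. Now sliding across to the line in front of the foot, moving back first.

```bash
python3 -m handwheel '[[0.1,-0.05,0,0,0,0.05],[0.2,-0.12,0,0,0,0.1],[0.3,-0.22,0,0,0,0.15],[0.36,-0.35,0,0,0,0.2],[0.39,-0.48,0,0,0,0.25],[0.39,-0.6,0,0,0,0.31],[0.39,-0.7,0,0,0,0.31],[0.39,-0.77,0,0,0,0.31],[0.39,-0.81,0,0,0,0.31],[0.39,-0.81,0,0,0,0.31]]'; python3 -m handwheel '[[0,0,0,0,0,0],[0,0,0,0,0,0],[0,0,0,0,0,0]]'
python3 - <<'E'
from h import *
cv2.imwrite("pics/g2.png",np.hstack([cv2.resize(viewer.snapshot("top")[110:250,200:340,::-1],(400,400),interpolation=2),cv2.resize(viewer.snapshot("scene")[170:290,210:330,::-1],(400,400),interpolation=2)]))
E
```

```text
time: 4.37
tool_pos: [0.4326, 0.1939, 0.0065]
ee_rot: [-3.141, 0.0, -3.054]
wrist_force: [0.4, 0.0, 0.1]
width: 0.0158
finger_force: 30.0
time: 4.62
tool_pos: [0.4321, 0.1959, 0.0065]
ee_rot: [3.141, -0.0, -3.05]
wrist_force: [-0.4, 0.6, -0.9]
width: 0.0159
finger_force: 30.0
```

View pics/g2.png

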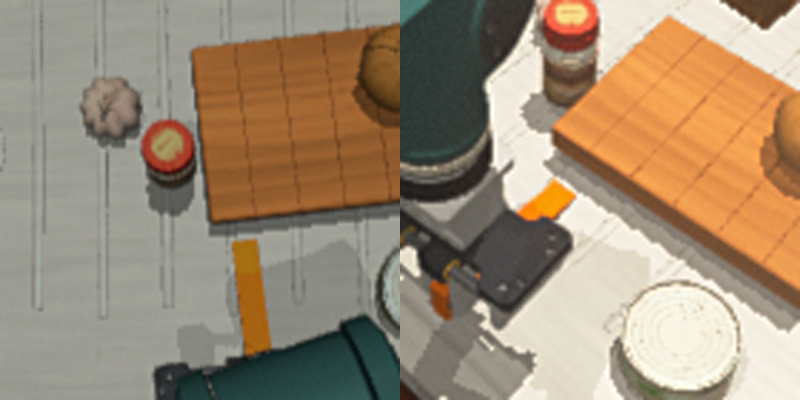

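The tip is short of the block front, with its edge at about (233,242)–(256,240) in the left half, and the jar and tin are untouched. Measuring the lateral offset from the foot line next.

Run:
```python
from h import *
k=140/400; a=lambda x,y:((x+.5)*k-.5+200,(y+.5)*k-.5+110)
q=.3; b=lambda x,y:((x-400+.5)*q-.5+210,(y+.5)*q-.5+170)
tt=plane("top",a(244.5,241),.003); ts=plane("scene",b(564,187),.003)
print(tt,ts,tri(a(244.5,241),b(564,187)), "neck",plane("top",a(257,352),.016))
o=robot.get_obs(); print(o["tool_pos"]+.135*np.array([-np.cos(o["ee_rot"][2]),-np.sin(o["ee_rot"][2]),0]))
for yaw in(.085,.092):
  d=np.array([np.cos(yaw),np.sin(yaw)]); n=np.array([-d[1],d[0]])
  for f in([.6067,.2113],[.6066,.2091]):
    print(yaw,[((p[:2]-f)@d*1e3,(p[:2]-f)@n*1e3) for p in(tt,ts)])
```

```text
[0.56591577 0.20733697 0.003     ] [0.5681045  0.20889942 0.003     ] (array([0.56581853, 0.20725919, 0.00696163]), np.float64(0.0007375353331491899)) neck [0.46446105 0.19956653 0.016     ]
[0.56654832 0.20811839 0.00647727]
0.085 [(np.float64(-40.97344159670708), np.float64(-0.48623547988935834)), (np.float64(-38.65995774185216), np.float64(0.8847532077753879))]
0.085 [(np.float64(-40.687027727091554), np.float64(1.6973320357354198)), (np.float64(-38.37354387223662), np.float64(3.068320723400166))]
0.092 [(np.float64(-40.97584137204985), np.float64(-0.19941181830113464)), (np.float64(-38.65281735487892), np.float64(1.1553490255477714))]
0.092 [(np.float64(-40.67414967176307), np.float64(1.982097319423935)), (np.float64(-38.35112565459213), np.float64(3.3368581632728413))]
```

```bash
python3 -m handwheel '[[-0.04,0,0,0,0,0],[-0.08,0,0,0,0,0],[-0.12,0,0,0,0,0],[-0.15,0,0,0,0,0],[-0.17,0,0,0,0,0],[-0.18,0,0,0,0,0],[-0.19,0,0,0,0,0]]'; python3 -m handwheel '[[-0.01,0,0,0,0,0],[-0.02,0,0,0,0,0],[-0.03,0,0,0,0,0]]';python3 -m handwheel '[[-0.01,0,0,0,0,0],[-0.02,0,0,0,0,0],[-0.03,0,0,0,0,0]]'
```

```text
time: 5.3
tool_pos: [0.4703, 0.1985, 0.0064]
ee_rot: [3.141, -0.001, -3.052]
wrist_force: [-1.5, -0.5, 1.8]
width: 0.0158
finger_force: 30.0
time: 5.55
tool_pos: [0.4761, 0.199, 0.0065]
ee_rot: [3.142, -0.0, -3.051]
wrist_force: [0.0, 0.5, 0.3]
width: 0.0157
finger_force: 30.0
time: 5.8
tool_pos: [0.4822, 0.1996, 0.0065]
ee_rot: [3.141, 0.0, -3.051]
wrist_force: [-0.8, 0.4, 0.7]
width: 0.016
finger_force: 30.0
```

```bash
for i in 1 2; do python3 -m handwheel '[[-0.01,0,0,0,0,0],[-0.02,0,0,0,0,0],[-0.03,0,0,0,0,0]]' | grep -E 'pos|wrist'; done
```

```text
tool_pos: [0.4882, 0.2001, 0.0065]
wrist_force: [-0.6, -0.6, -0.3]
tool_pos: [0.4942, 0.2007, 0.0065]
wrist_force: [-0.3, 0.5, 0.5]
```

```bash
for i in 1 2; do python3 -m handwheel '[[-0.01,0,0,0,0,0],[-0.02,0,0,0,0,0],[-0.03,0,0,0,0,0]]' | grep -E 'pos|wrist'; done
```

```text
tool_pos: [0.5002, 0.2012, 0.0065]
wrist_force: [-0.3, 0.4, 0.7]
tool_pos: [0.5061, 0.2018, 0.0065]
wrist_force: [0.0, -1.0, 0.7]
```

```bash
for i in 1 2; do python3 -m handwheel '[[-0.01,0,0,0,0,0],[-0.02,0,0,0,0,0],[-0.03,0,0,0,0,0]]' | grep -E 'pos|wrist'; done
```

```text
tool_pos: [0.5122, 0.2023, 0.0065]
wrist_force: [0.1, 0.3, 0.0]
tool_pos: [0.5181, 0.2028, 0.0065]
wrist_force: [0.2, 0.1, 0.0]
```

```bash
for i in 1 2; do python3 -m handwheel '[[-0.01,0,0,0,0,0],[-0.02,0,0,0,0,0],[-0.03,0,0,0,0,0]]' | grep -E 'pos|wrist'; done
```

```text
tool_pos: [0.5239, 0.2033, 0.0065]
wrist_force: [-2.3, -0.0, 0.9]
tool_pos: [0.5279, 0.2038, 0.0064]
wrist_force: [-8.0, -1.3, 6.2]
```

Contact began at about x = 0.521. I'm letting it settle and averaging the force.

```bash
for i in 1 2 3; do python3 -m handwheel '[[0,0,0,0,0,0]]' | grep -E 'pos|wrist|rot'; done
```

```text
tool_pos: [0.5283, 0.2039, 0.0065]
ee_rot: [3.142, -0.004, -3.051]
wrist_force: [-5.3, -0.8, 4.1]
tool_pos: [0.5283, 0.2038, 0.0065]
ee_rot: [-3.142, -0.004, -3.051]
wrist_force: [-6.2, -0.5, 3.9]
tool_pos: [0.5283, 0.2038, 0.0065]
ee_rot: [-3.142, -0.003, -3.051]
wrist_force: [-6.1, 0.0, 4.0]
```

```bash
for i in 1 2 3; do python3 -m handwheel '[[-0.006,0,0,0,0,0]]' | grep -E 'pos|wrist'; done
```

```text
tool_pos: [0.5285, 0.2039, 0.0064]
wrist_force: [-9.3, -1.5, 6.9]
tool_pos: [0.529, 0.2039, 0.0064]
wrist_force: [-10.9, -0.9, 7.7]
tool_pos: [0.5297, 0.204, 0.0065]
wrist_force: [-11.9, -1.8, 8.6]
```

```bash
python3 -m handwheel '[[-0.005,0,0,0,0,0]]' | grep -E 'pos|wrist'; python3 -m handwheel '[[0,0,0,0,0,0],[0,0,0,0,0,0]]' | grep -E 'pos|wrist|rot'
python3 - <<'E'
from h import *
viewer.snapshot("top"); print(robot.get_obs()["wrist_force"])
E
```

```text
tool_pos: [0.5302, 0.2041, 0.0064]
wrist_force: [-13.5, -1.1, 9.3]
tool_pos: [0.5304, 0.2041, 0.0064]
ee_rot: [-3.141, -0.009, -3.051]
wrist_force: [-11.3, -1.2, 8.1]
[-11.68015163  -1.14444759   8.28170283]
```

Push is about 12 N above free sliding. Backing the command off slightly to relax the arm's wind-up, then releasing.

```bash
python3 -m handwheel '[[0.006,0,0,0,0,0],[0.012,0,0,0,0,0],[0.012,0,0,0,0,0]]' | grep -E 'pos|wrist|rot'; python3 -m handwheel '[[0,0,0,0,0,0],[0,0,0,0,0,0],[0,0,0,0,0,0],[0,0,0,0,0,0]]' -0.2
```

```text
tool_pos: [0.5306, 0.2042, 0.0064]
ee_rot: [3.141, -0.003, -3.051]
wrist_force: [-5.1, 0.4, 4.1]
time: 9.18
tool_pos: [0.5329, 0.2041, 0.0066]
ee_rot: [3.141, 0.002, -3.052]
wrist_force: [0.1, -0.4, -0.2]
width: 0.0393
finger_force: 0.0
```

```bash
python3 -m handwheel '[[0,0,0,0,0,0],[0,0,0,0,0,0],[0,0,-0.05,0,0,0],[0,0,-0.15,0,0,0],[0,0,-0.3,0,0,0],[0,0,-0.5,0,0,0],[0.2,0,-0.7,0,0,0],[0.5,0,-0.8,0,0,0],[0.8,0,-0.9,0,0,0],[0.8,0,-0.9,0,0,0]]' -0.2
python3 - <<'E'
from h import *
cv2.imwrite("pics/g3.png",np.hstack([cv2.resize(viewer.snapshot("top")[110:250,200:340,::-1],(400,400),interpolation=2),cv2.resize(viewer.snapshot("scene")[170:290,210:330,::-1],(400,400),interpolation=2)]))
E
```

```text
time: 10.02
tool_pos: [0.3856, 0.1908, 0.1833]
ee_rot: [3.141, 0.002, -3.052]
wrist_force: [0.4, -0.1, 0.2]
width: 0.0564
finger_force: 0.0
```

View pics/g3.png

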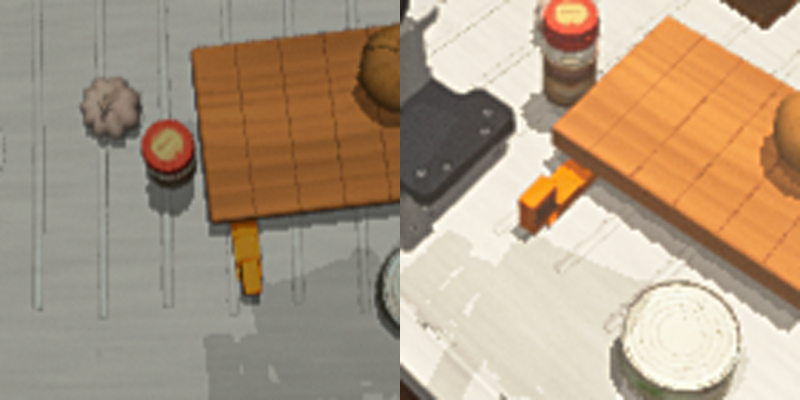

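The shim lies under the block front-left, with its tab top at about (251,278) in the left half. The jar, garlic and tin have not moved. A quick check that it did not spring back:

Run:
```python
from h import *
k=140/400; a=lambda x,y:((x+.5)*k-.5+200,(y+.5)*k-.5+110)
im=cv2.cvtColor(cv2.imread("pics/g3.png"),cv2.COLOR_BGR2HSV)
for p in((242,264),(256,262),(261,291),(247,294),(251,278)): print(plane("top",a(*p),.04))
q=.3; b=lambda x,y:((x-400+.5)*q-.5+210,(y+.5)*q-.5+170)
for p in((519,203),(541,178),(557,187),(537,211)): print("s",plane("scene",b(*p),.04))
```

```text
[0.54196778 0.21155238 0.04      ]
[0.54344399 0.1991724  0.04      ]
[0.51781058 0.19556713 0.04      ]
[0.51545851 0.20792758 0.04      ]
[0.52943634 0.20399727 0.04      ]
s [0.51468219 0.20567644 0.04      ]
s [0.54301218 0.2101866  0.04      ]
s [0.54578215 0.19544365 0.04      ]
s [0.51928529 0.19076407 0.04      ]
```

```bash
python3 -c "
from bench import robot
print(robot.close_job())"
```

```text
the job is handed in; nothing more can be done
None
```

I slid the shim under the short foot until the push was about 12 N above free sliding, let go, and handed the job in; it shows no measurable spring-back, the tin, jar and garlic look unmoved, and the judge's result was not reported.

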